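Stack the culture-dish carriers

ROBOT

A 6-joint arm with a two-finger parallel gripper is mounted at the origin on a cart in front of the work surface, level with it; the furniture and walls round the work are solid. World frame = base frame: x ahead of the robot, y to its left, z up, the work surface at z = 0. Lengths are in mm, angles in rad, forces in N, time in s.
With the tool pointing down it reaches from about 275 to 1000 mm from the base axis. Payload 8.4 kg.
Tool frame: the origin (TCP) lies at the very end of the fingers, on their centre line; the grasp point (between the pads) lies behind it (r.grip_point_offset is the x of the grasp point in the tool frame, in mm); x points along the fingers, z is the direction in which the jaws open and shut, and the axes are right-handed (so a half turn about x gives the same grasp; the last joint's range is limited). The gripper opens to 85 mm and grips with 20 to 120 N. Pads are 22 mm wide; open, the fingers measure 114 mm over their backs; the gripper's body (76 mm by 85 mm) begins 54 mm behind the grasp point. The pads swing forward as they close: fully open they stand 13 mm farther back than shut.
Start: joints at [1.195, 0.353, 1.633, -0, 1.155, -0.002], TCP at [228.221, 581.844, 209.081] pointing down, gripper open.
Joint ranges: [-2.63, 2.63], [-0.92, 2.1], [0.06, 2.66], [-1.3, 4.44], [0, 2.69], [-3.02, 3.02]. Speed limits (rad/s): [2.22, 2.22, 2.79, 3.14, 3.14, 3.14].

INTERFACE

Orientations are given as [roll, pitch, yaw] about the fixed x, y, z axes, in that order (R = Rz(yaw) Ry(pitch) Rx(roll)).
In Python, from rig import r, vision, order gives the robot as it stands. The module is installed in compiled form; this text tells all that it offers.
- The arm moves only by the tool step_arm, never from a script. Its argument "rows" is a list of rows, each a list of 7 numbers: the shift along the world's x, y, z in mm, then the turn, a rotation vector about the world's x, y, z in rad, then the finger opening in mm, from 0 to 85.4. A call has exactly 8 rows; each row is the pose to reach, as a shift and turn from the pose measured when the call began; what a row does not reach only later rows make up. A row lasts 1/8 s, in which the tool goes at most 62.5 mm and 10.7 degrees, less where a joint would pass 70% of its speed; a pose out of reach is approached as far as the arm can. A call with a gripper value outside its range is refused whole. The fingers move at their own pace and stop on an object; "force" is the grip in N (left out, the last holds). Time passes only in rows, so rows that repeat a pose let the fingers close, or fill a call up. It gives the time, the measured TCP pose, the force and the opening at its end, in the units of the state.
- r.sense(): the state, without advancing time (a new reading comes with each control period).
- vision.grab_frame(name): name is "scene" or "top"; returns (picture, depth): 420x560x3 uint8, red, green, blue; 420x560 float32, mm along the optical axis (not along the pixel's ray), 0 where there is no reading.
- vision.camera_info(name): a dict with "K" (3x3 intrinsics, pixels), "distortion" ([k1, k2, p1, p2, k3] as OpenCV has them; the pictures are not rectified), "origin" and "attitude" of the camera in the world. Camera axes: x right, y down, z forward; pixel columns grow to the right and rows downward; lengths in mm; the calibration is good to about 2 mm. A picture is of the moment at which its call begins. camera_info takes no time and is no camera call.
- order.sign_off(): hands the job in, once; it reports no verdict.
The state is a dict: "clock": time; "qpos": joint angles; "qvel": joint speeds; "joint_efforts": joint torques, N m; "eef_pos": TCP position; "tcp_rot": TCP orientation; "contact_force": force on the tool from outside, world axes, zero at the start; "wrist_torque": the same for the moment, N m; "opening": opening from 0.0 (shut) to 1.0 (fully open).
Only numpy, scipy, OpenCV 4.12 (cv2) and the standard library are available. Lean on these libraries where they do the work, as an engineer would, in place of code of your own. Each camera call takes 0.05 s, during which the arm holds its last target.

TASK

These two culture-dish carriers go to the incubator as one stack. Fold the carrying handle of the carrier in the spill pan down flat into it, then lift the other carrier by its handle, carry it level, and set it on the first so that its four corner lugs drop fully home into the sockets. The lower carrier stands loosely in its pan, so feel for the sockets with light pressure, do not force or drop anything, let go, and leave the jar, the tip box and the timer where they are.

Things in the scene. Friction and masses are not known exactly. Their poses are not given: they have to be found in the camera images.
- spill_pan: Low steel pan, fixed to the worktop, 170 (its x) x 176 (its y) mm over its rolled edge, 16 mm high, floor 3 mm. Origin: centre of its underside, z up. The lower carrier stands in it, square with it (same axes, rim 43 mm above the worktop), but loosely: its centre is up to 6 mm off the pan's centre along x and along y. This is NOT measured. About 8 N sideways slides it.
- home (a point): Where the upper carrier's origin lies when it is fully home, if the lower carrier stood in the middle of the pan: 34 mm above the pan's origin. Fixed to the pan, so the true place is up to 6 mm off along the pan's x and y. Lugs resting on the rim beside the sockets leave the carrier 9 mm too high; over 16 mm off the lower carrier they would fall beside the posts, which is wrong.
- lower_handle (a joint): Lower carrier's handle: hinge angle, 0 = upright (starts at 0 to 0.4), 1.56 = folded flat, towards the pan's +x. Axis along y over the lower carrier's centre, 34 mm above the worktop; bar along y, 100 long, 12 mm thick, 14 mm deep, its middle 42 mm from the axis. Stays where left; under 2 N at the bar moves it. Folded, its top is 3 mm under the rim; raised, it blocks stacking.
- upper_carrier: Loose aluminium tray, 0.4 to 0.65 kg, 146 (x) x 152 (y) mm, standing on four corner lugs. Origin: its centre at the lugs' underside, z up. Underside of the tray 9 mm above that, rim at 40 mm, walls 3 mm. The lower carrier is exactly alike. It fits either way round (half a turn).
- upper_lug (a point): Underside of one lug, at x +62.5, y +65.5 mm of the carrier; the others lie at +-62.5, +-65.5. Each is a round stud, 12 mm in diameter, 9 mm long, tapering to 10 mm over its last 4 mm.
- upper_socket (a point): Mouth of one socket of the upper carrier, in the flat top of the corner post (21 x 21 mm), right above the lug, level with the rim. Sockets are square, 15 x 15 mm, 12 mm deep, one in each corner at +-62.5, +-65.5 mm; the lower carrier has the same. A lug has 1.5 mm free on each side.
- upper_floor (a point): Middle of the tray's floor, 12 mm above its origin. Four round dishes, 60 mm across and 12 mm high, are fixed on the floor of either carrier (tops 24 mm above the carrier's lugs' underside).
- upper_grip (a point): Middle of the upper carrier's black handle bar, 73 mm above the carrier's origin when upright. The bar runs along the carrier's y, 100 mm long, 12 mm thick across x with flat sides, 14 mm deep: pinch it across x from above and grip firmly.
- upper_handle (a joint): Upper carrier's handle: hinge angle, 0 = upright (starts within 0.05), 1.56 = folded to its +x; hinge axis along y, 31 mm above its origin, bar 42 mm from it. Hinge friction 0.05 N m: held by the bar the tray stays level, but it gives way and levels itself when a side is pressed.
- lidded_jar: White lidded jar, 111 mm across, 118 mm high, loose, beyond the work. Origin: centre of its underside. Leave it.
- tip_box: Green box of pipette tips, 88 x 121 x 92 mm, loose, beyond the work. Origin: centre of its underside. Leave it.
- bench_timer: Small white timer, 60 x 68 x 17 mm, loose, lying to the left. Origin: centre of its underside. Leave it.

How it is judged (in metres and radians):
On the way:
1. the lower carrier's handle is folded down (value of joint lower_handle above 1.35 rad), for 0.2 s.
At the end, for the whole second after the job is handed in: The upper carrier rests released and still on the lower one, all four lugs home in the sockets: its origin 31.5 to 36 mm above the pan's origin, within 9 mm of it along the pan's x and along its y, tilt under 0.02 rad, square with the pan within 0.05 rad; the lower handle is folded beyond 1.35 rad (z of upper_carrier in the frame of spill_pan between 0.0315 and 0.036 m and x of upper_carrier in the frame of spill_pan between -0.009 and 0.009 m and y of upper_carrier in the frame of spill_pan between -0.009 and 0.009 m and angle between upper_carrier's own z axis and vertical below 0.02 rad and angle between the x axis of upper_carrier and the x axis of spill_pan, either way round below 0.05 rad and value of joint lower_handle above 1.35 rad and linear speed of upper_carrier below 0.01 m/s and contact force between the fingers and upper_carrier below 0.5 N); the robot touches nothing.
It fails at once if the upper carrier is pressed or dropped on the lower carrier or its pan with more than 30 N (contact force between upper_carrier and spill_pan above 30 N).
It fails at once if the gripper presses on the lower carrier or its pan with more than 30 N (contact force between any of the fingers, the arm and spill_pan above 30 N).
It fails at once if the upper carrier is tipped more than 0.3 rad (angle between upper_carrier's own z axis and vertical above 0.3 rad).
It fails at once if the jar, the tip box or the timer is moved more than 15 mm (distance of any of lidded_jar, tip_box, bench_timer from where it was at the start of the episode above 0.015 m).
It also fails if it takes over 72 s, if anything falls off the work surface, if the arm or the gripper's body presses on something with over 40 N, if the wrist force passes 120 N, or if a joint passes its speed limit or range.

## Working session

There is one attempt and no reset: what is moved stays moved. The work goes in short steps, Python scripts to look and compute and a tool call to move; the robot and the scene stay as the last step left them, time stands still between calls to the robot, and variables do not carry over. Pictures are saved under pics/ and viewed, and the job is handed in when it is done.

Besides the shell and the picture viewer there is one more tool, called after "Request:" by a JSON object that holds its "method" and its "body". step_arm: Moves the arm, as the interface text tells. Its arguments: {"type":"object","properties":{"rows":{"type":"array"},"force":{"type":"number"}},"required":["rows"]}

```bash
mkdir -p pics
python3 - <<'E'
from rig import r, vision, order
import cv2,numpy as np
print(r.sense()); print(r.grip_point_offset)
for n in("scene","top"):
    p,d=vision.grab_frame(n); cv2.imwrite(f"pics/{n}0.png",p[:,:,::-1]); np.savez(f"{n}0.npz",p=p,d=d)
    print(n,vision.camera_info(n))
E
```

```text
{'clock': 0.0, 'qpos': array([ 1.19461776e+00,  3.53618780e-01,  1.63416428e+00, -7.92984291e-06,
        1.15518669e+00, -2.39516332e-03]), 'qvel': array([ 0.0002902 ,  0.00091583,  0.00046272, -0.00056848,  0.00086413,
       -0.00092947]), 'joint_efforts': array([-4.33331679e-04, -6.05258989e+01, -3.42068803e+01, -4.14000363e-05,
        9.61326412e-03, -2.62431143e-05]), 'eef_pos': array([228.02185932, 581.36339695, 208.36714182]), 'tcp_rot': array([-3.1387229 ,  1.56941921, -1.94170677]), 'contact_force': array([-0.30663223, -0.55514099, -0.32167904]), 'wrist_torque': array([-0.00556099,  0.02284769,  0.04806368]), 'opening': 1.0003211244780577}
-18.700000000000003
scene {'K': array([[391.41738657,   0.        , 282.55586403],
       [  0.        , 391.41738657, 207.66306539],
       [  0.        ,   0.        ,   1.        ]]), 'distortion': array([-0.08254288,  0.        ,  0.        ,  0.        ,  0.        ]), 'origin': array([ 216.28813297, -190.6224009 ,  703.82916652]), 'attitude': array([-2.36007391, -0.01482039, -0.61064416])}
top {'K': array([[387.29742438,   0.        , 280.00713858],
       [  0.        , 387.29742438, 203.94379264],
       [  0.        ,   0.        ,   1.        ]]), 'distortion': array([-0.10888039,  0.        ,  0.        ,  0.        ,  0.        ]), 'origin': array([463.47563441, 314.12647084, 922.22777216]), 'attitude': array([-2.95284002,  0.02418882, -1.55503234])}
```

View pics/scene0.png

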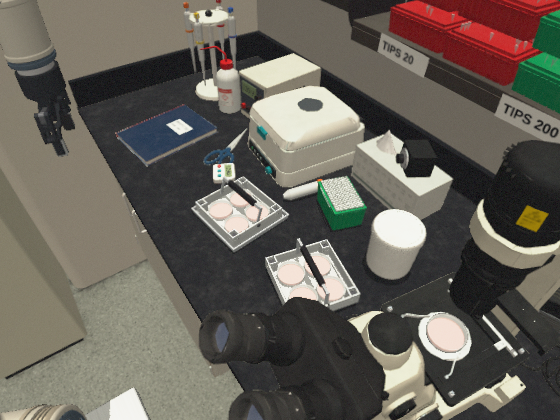

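View pics/top0.png

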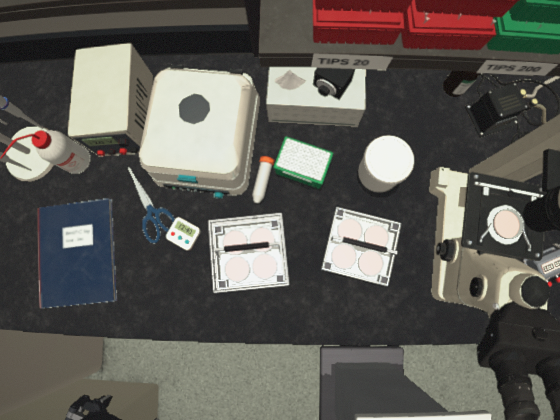

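Run:
```python
import cv2,numpy as np
t=cv2.imread("pics/top0.png"); s=cv2.imread("pics/scene0.png")
cv2.imwrite("pics/tc.png",cv2.resize(t[195:305,200:410],(798,418),interpolation=cv2.INTER_CUBIC))
cv2.imwrite("pics/sc.png",cv2.resize(s[165:315,185:365],(720,600),interpolation=cv2.INTER_CUBIC))
```

```text
(no output)
```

View pics/tc.png

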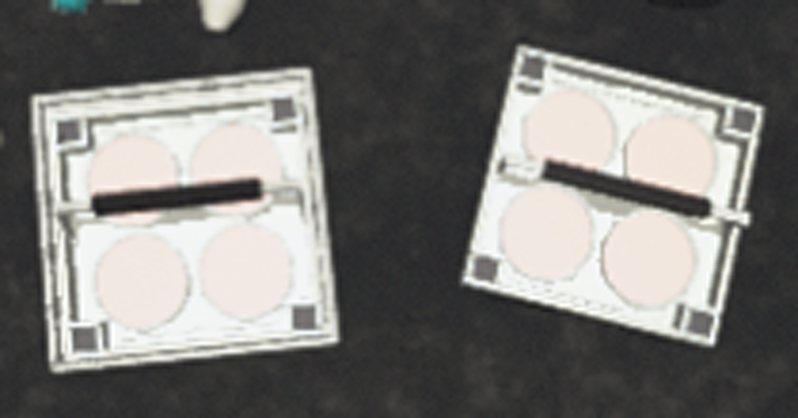

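View pics/sc.png

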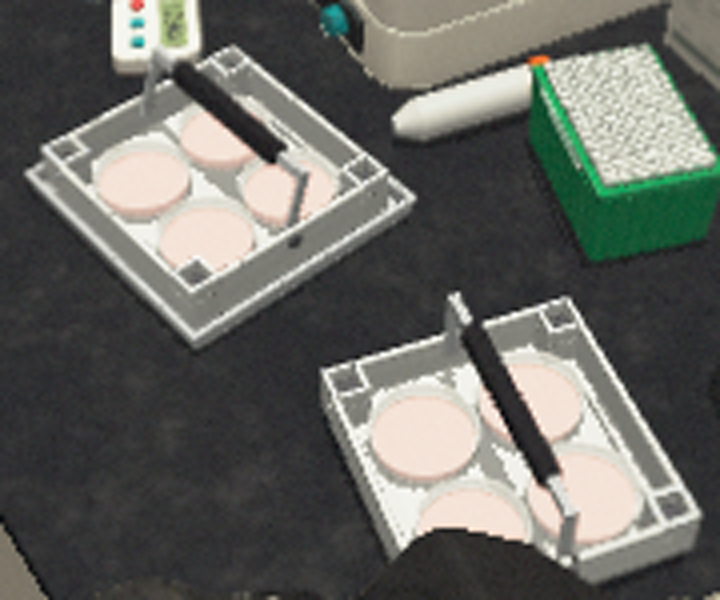

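```bash
cat > h.py <<'E'
import cv2,numpy as np
from scipy.spatial.transform import Rotation as Ro
from rig import r,vision
def cam(n):
    c=vision.camera_info(n); return c['K'],np.array(c['distortion']),np.array(c['origin']),Ro.from_euler('xyz',c['attitude']).as_matrix()
def ray(n,uv):
    K,D,o,R=cam(n); u=cv2.undistortPoints(np.array(uv,float).reshape(-1,1,2),K,D).reshape(-1,2)
    return o,np.c_[u,np.ones(len(u))]@R.T
def plane(n,uv,z):
    o,d=ray(n,uv); t=(z-o[2])/d[:,2]; return o+d*t[:,None]
def proj(n,P):
    K,D,o,R=cam(n); Pc=(np.array(P,float).reshape(-1,3)-o)@R
    return cv2.projectPoints(Pc,np.zeros(3),np.zeros(3),K,D)[0].reshape(-1,2)
def cloud(n,d):
    h,w=d.shape; v,u=np.mgrid[0:h,0:w]; K,D,o,R=cam(n)
    uu=cv2.undistortPoints(np.c_[u.ravel(),v.ravel()].astype(float).reshape(-1,1,2),K,D).reshape(-1,2)
    P=np.c_[uu,np.ones(len(uu))]*d.ravel()[:,None]
    return (P@R.T+o).reshape(h,w,3)
E
python3 - <<'E'
from h import *
for n in("top","scene"):
    f=np.load(f"{n}0.npz"); p,d=f['p'],f['d']; C=cloud(n,d)
    hsv=cv2.cvtColor(p,cv2.COLOR_RGB2HSV)
    x0,x1,y0,y1={'top':(205,405,200,300),'scene':(188,362,172,310)}[n]
    # handle bar: black and high z
    m=np.zeros(d.shape,np.uint8); m[y0:y1,x0:x1]=((hsv[y0:y1,x0:x1,2]<70)&(C[y0:y1,x0:x1,2]>45)&(C[y0:y1,x0:x1,2]<100))*255
    k,l,s,c=cv2.connectedComponentsWithStats(m)
    for i in range(1,k):
        if s[i,4]>40:
            q=C[l==i]; cen,wh,a=cv2.minAreaRect(np.argwhere(l==i)[:,::-1].astype(np.float32))
            print(n,'bar',s[i],cen,wh,a,'xyz med',np.median(q,0).round(1),'zpct',np.percentile(q[:,2],[5,50,95]).round(1))
    # surface height at table
    print('depth at table', C[ (285 if n=='top' else 250),(300 if n=='top' else 250)])
# sockets top
p=np.load("top0.npz")['p']; g=cv2.cvtColor(p,cv2.COLOR_RGB2GRAY)
cr={'L':[(69,133),(285,110),(85,340),(304,317)],'U':[(533,67),(740,119),(486,268),(700,321)]}
for nm,L in cr.items():
    out=[]
    for (a,b) in L:
        u,v=200+a/3.8,195+b/3.8
        ui,vi=int(round(u)),int(round(v))
        pt=g[vi-7:vi+8,ui-7:ui+8]
        big=cv2.resize(pt,None,fx=8,fy=8,interpolation=cv2.INTER_CUBIC)
        mm=((big<150)*255).astype(np.uint8)
        k,l,s,c=cv2.connectedComponentsWithStats(mm)
        i=l[60,60]; 
        cc=(c[i]+.5)/8-.5+[ui-7,vi-7]
        print(nm,cc.round(2),s[i]); out.append(cc)
    out=np.array(out)
    for z in((43,31) if nm=='L' else (40,28)):
        P=plane('top',out,z); print(P.round(1),P.mean(0).round(1)); 
        print('angles y-edge', [np.degrees(np.arctan2(*(P[i]-P[j])[[1,0]])) for i,j in((0,1),(2,3),(0,2),(1,3))],[np.linalg.norm(P[i]-P[j]) for i,j in((0,1),(2,3),(0,2),(1,3))])
E
```

```text
top bar [343 238  44  14 179] (364.5589599609375, 244.75758361816406) (43.67251968383789, 4.359373092651367) 13.671307563781738 xyz med [535.3 150.9  80.5] zpct [77.9 80.5 83. ]
top bar [225 243  43   9 192] (246.01483154296875, 246.64849853515625) (4.676674842834473, 42.48808670043945) 84.2894058227539 xyz med [528.3 409.9  81.7] zpct [77.1 81.7 84.2]
depth at table [446.7825873  289.43418749   2.50124889]
scene bar [228 181  28  25 186] (241.48036193847656, 192.41856384277344) (33.788238525390625, 6.000093936920166) 39.55966567993164 xyz med [528.2 409.   79.8] zpct [72.5 79.8 82.9]
scene bar [300 245  24  41 266] (311.6378479003906, 264.92706298828125) (43.305606842041016, 6.29049015045166) 62.10273361206055 xyz med [535.8 149.7  79.5] zpct [72.9 79.5 81.8]
depth at table [484.4128865  303.74595267   2.72546427]
L [217.4  229.04] [  33   29   46   49 1848]
L [274.06 223.21] [  28   31   50   47 1757]
L [221.62 283.81] [  32   35   51   48 2189]
L [279.56 278.23] [  33   37   48   48 2054]
[[570.8 481.2  43. ]
 [586.  351.   43. ]
 [446.9 466.4  43. ]
 [461.8 336.4  43. ]] [516.4 4
[... 880 characters left out ...]
 229.2  40. ]
 [461.2 101.6  40. ]] [537.5 150.7  40. ]
angles y-edge [np.float64(76.37157489932417), np.float64(76.36129861896221), np.float64(-13.663304195060219), np.float64(-13.588627859047463)] [np.float64(131.1434008767613), np.float64(131.30648182263116), np.float64(125.11047753946117), np.float64(125.13403500796943)]
[[615.7 198.1  28. ]
 [584.4  68.9  28. ]
 [492.5 228.1  28. ]
 [461.1  98.7  28. ]] [538.5 148.5  28. ]
angles y-edge [np.float64(76.3715748993242), np.float64(76.36129861896222), np.float64(-13.663304195060208), np.float64(-13.588627859047467)] [np.float64(132.9272041758471), np.float64(133.0925033372529), np.float64(126.81222144035941), np.float64(126.83609933589464)]
```

Run:
```python
from h import *
s=r.sense(); R=Ro.from_euler('xyz',s['tcp_rot']).as_matrix(); print(R.round(4), s['eef_pos'])
for n,a in(('L',6.65),('U',-13.63)):
    for k in(0,180):
        t=np.radians(a+k); z=np.array([np.cos(t),np.sin(t),0]); x=np.array([0,0,-1.]); T=np.c_[x,np.cross(z,x),z]
        print(n,k,Ro.from_matrix(T@R.T).as_rotvec().round(4))
yaw=np.radians(6.65); c=np.array([516.4,408.7]); ex=np.array([np.cos(yaw),np.sin(yaw)])
for d in(-26,-20,20,22,42): print(d,(c+d*ex).round(1),(c+d*ex-s['eef_pos'][:2]).round(1))
# scene check: lines of bars with two-view triangulation
for nm,a,b in(('L',(246.01,246.65),(241.48,192.42)),('U',(364.56,244.76),(311.64,264.93))):
    o1,d1=ray('top',[a]);o2,d2=ray('scene',[b]);d1=d1[0];d2=d2[0]
    A=np.c_[d1,-d2];t=np.linalg.lstsq(A,o2-o1,rcond=None)[0];print(nm,(o1+d1*t[0]).round(1),(o2+d2*t[1]).round(1), plane('top',[a],80).round(1))
```

```text
[[-4.000e-04 -9.310e-01  3.651e-01]
 [-1.100e-03  3.651e-01  9.310e-01]
 [-1.000e+00 -0.000e+00 -1.200e-03]] [228.07720119 581.44036489 208.45086208]
L 0 [ 8.0000e-04 -1.0000e-03 -1.0809e+00]
L 180 [1.1000e-03 9.0000e-04 2.0606e+00]
U 0 [ 6.0000e-04 -1.2000e-03 -1.4349e+00]
U 180 [1.2000e-03 6.0000e-04 1.7067e+00]
-26 [490.6 405.7] [ 262.5 -175.8]
-20 [496.5 406.4] [ 268.5 -175.1]
20 [536.3 411. ] [ 308.2 -170.4]
22 [538.3 411.2] [ 310.2 -170.2]
42 [558.1 413.6] [ 330.  -167.9]
L [528.8 410.   76.5] [530.  409.4  76.5] [[528.6 409.6  80. ]]
U [536.1 151.2  76.8] [536.8 150.8  76.9] [[535.8 151.8  80. ]]
```

Request:
{"method": "step_arm", "body": {"rows": [[45,-30,-10,0,0,-0.18,0],[90,-60,-25,0,0,-0.36,0],[135,-90,-40,0,0,-0.54,0],[180,-120,-55,0,0,-0.72,0],[225,-150,-70,0,0,-0.9,0],[262,-176,-80,0,0,-1.08,0],[262,-176,-80,0.001,-0.001,-1.081,0],[262,-176,-80,0.001,-0.001,-1.081,0]], "force": 40}}

```text
clock: 1.1
eef_pos: [489.6, 405.4, 128.2]
tcp_rot: [3.005, 1.57, 3.122]
contact_force: [-0.1, 0.2, 0.7]
opening: -0.002
```

Request:
{"method": "step_arm", "body": {"rows": [[0,0,-35,0,0,0,0],[0,0,-68,0,0,0,0],[0,0,-68,0,0,0,0],[12,1.4,-68,0,0,0,0],[24,2.8,-68,0,0,0,0],[36,4.2,-68,0,0,0,0],[46,5.3,-68,0,0,0,0],[46,5.3,-68,0,0,0,0]]}}

```text
clock: 2.1
eef_pos: [536.6, 410.7, 60.3]
tcp_rot: [2.219, 1.57, 2.336]
contact_force: [0.3, 0.3, -0.5]
opening: -0.005
```

Run:
```python
from h import *
p,d=vision.grab_frame('scene'); cv2.imwrite("pics/s1.png",cv2.resize(p[150:260,180:310,::-1],(780,660)[:2] if 0 else (702,594),interpolation=cv2.INTER_CUBIC))
```

```text
(no output)
```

View pics/s1.png

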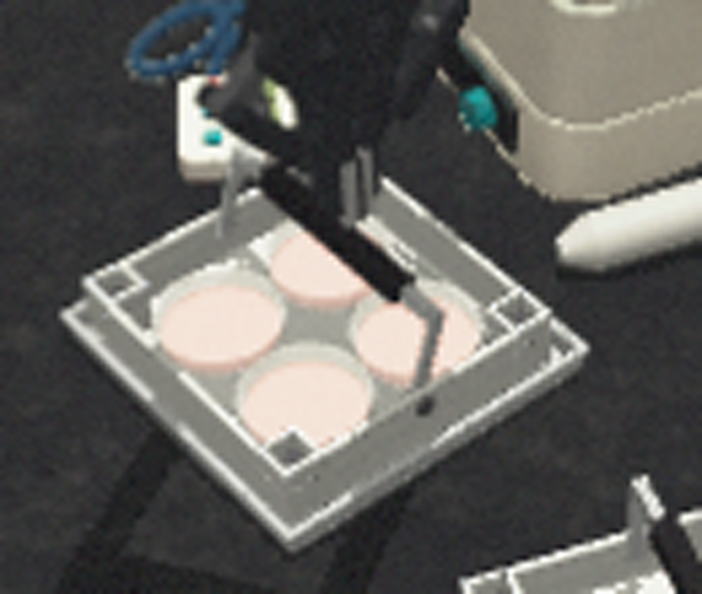

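Run:
```python
from h import *
p,d=vision.grab_frame('top'); cv2.imwrite("pics/t1.png",cv2.resize(p[190:310,190:330,::-1],(700,600),interpolation=cv2.INTER_CUBIC))
p,d=vision.grab_frame('scene'); C=cloud('scene',d)
hsv=cv2.cvtColor(p,cv2.COLOR_RGB2HSV); m=np.zeros(d.shape,bool); m[178:212,220:262]=1
# tip near
for v in range(180,212,3): print(v,[tuple(C[v,u].round().astype(int)) for u in range(226,262,5)])
print(proj('scene',[r.sense()['eef_pos']]),proj('top',[r.sense()['eef_pos']]))
```

```text
180 [(np.int64(522), np.int64(470), np.int64(75)), (np.int64(499), np.int64(395), np.int64(141)), (np.int64(511), np.int64(394), np.int64(136)), (np.int64(524), np.int64(396), np.int64(127)), (np.int64(541), np.int64(404), np.int64(114)), (np.int64(614), np.int64(508), np.int64(2)), (np.int64(625), np.int64(501), np.int64(2)), (np.int64(636), np.int64(493), np.int64(3))]
183 [(np.int64(553), np.int64(538), np.int64(0)), (np.int64(523), np.int64(445), np.int64(83)), (np.int64(559), np.int64(490), np.int64(33)), (np.int64(528), np.int64(404), np.int64(111)), (np.int64(539), np.int64(400), np.int64(108)), (np.int64(585), np.int64(459), np.int64(42)), (np.int64(620), np.int64(492), np.int64(0)), (np.int64(631), np.int64(486), np.int64(-1))]
186 [(np.int64(527), np.int64(485), np.int64(42)), (np.int64(522), np.int64(446), np.int64(74)), (np.int64(528), np.int64(430), np.int64(82)), (np.int64(527), np.int64(404), np.int64(103)), (np.int64(538), np.int64(401), np.int64(99)), (np.int64(583), np.int64(456), np.int64(35)), (np.int64(614), np.int64(483), np.int64(-1)), (np.int64(624), np.int64(
[... 2362 characters left out ...]
4(522), np.int64(430), np.int64(15)), (np.int64(530), np.int64(419), np.int64(20)), (np.int64(536), np.int64(404), np.int64(29)), (np.int64(547), np.int64(398), np.int64(28)), (np.int64(534), np.int64(353), np.int64(73)), (np.int64(541), np.int64(342), np.int64(78))]
210 [(np.int64(492), np.int64(424), np.int64(27)), (np.int64(501), np.int64(416), np.int64(29)), (np.int64(516), np.int64(419), np.int64(17)), (np.int64(526), np.int64(412), np.int64(18)), (np.int64(531), np.int64(395), np.int64(29)), (np.int64(542), np.int64(391), np.int64(26)), (np.int64(551), np.int64(382), np.int64(29)), (np.int64(539), np.int64(340), np.int64(71))]
[[243.55888715 196.40592864]] [[246.69980779 244.36669587]]
```

View pics/t1.png

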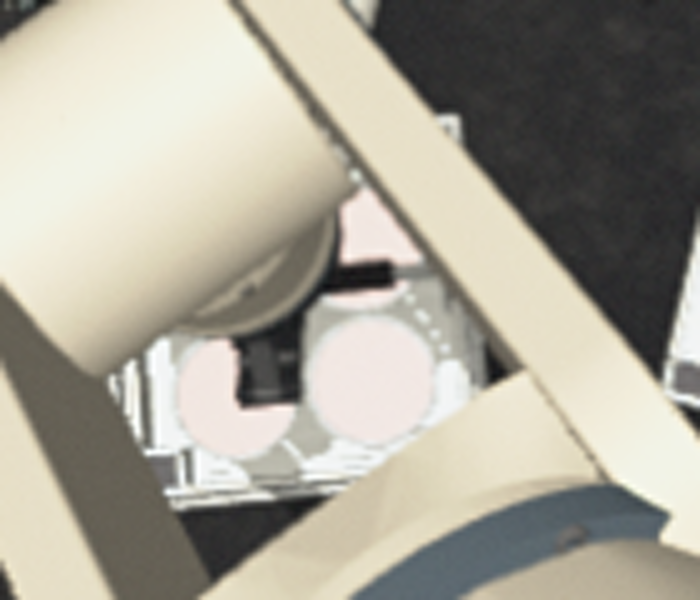

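Run:
```python
from h import *
p,d=vision.grab_frame('scene'); C=cloud('scene',d)
print(r.sense()['eef_pos'],r.sense()['contact_force'],r.sense()['opening'])
cv2.imwrite("pics/s2.png",cv2.resize(p[160:220,215:275,::-1],(600,600),interpolation=cv2.INTER_CUBIC))
for v in range(176,206,2): print(v,' '.join('%d/%d/%d'%tuple(C[v,u]) for u in range(234,256,2)))
```

```text
[535.13030011 410.55970835  60.03968579] [0.44882577 0.50566201 0.16857002] -0.0016999278114914836
176 508/396/146 515/400/140 520/401/136 523/397/138 529/399/134 534/399/132 539/399/129 542/395/130 621/525/0 625/522/1 631/522/-1
178 508/397/140 512/397/138 521/404/128 524/400/130 529/399/128 533/398/127 542/405/118 547/405/115 617/519/0 621/515/1 625/512/0
180 506/395/136 511/395/134 521/404/123 525/402/122 528/398/123 533/398/121 539/400/117 546/404/110 612/511/0 616/507/2 621/505/0
182 531/446/81 512/398/125 524/412/109 524/401/117 530/404/112 533/399/114 538/399/112 546/404/104 584/462/43 611/499/2 617/498/0
184 527/440/81 531/437/81 523/411/104 524/403/109 530/404/106 533/401/107 538/400/104 543/399/103 581/458/40 584/452/44 613/492/0
186 524/433/81 526/428/84 523/412/97 524/403/104 529/404/100 533/400/101 538/401/98 542/399/97 582/461/31 583/451/38 585/445/41
188 216/-190/703 525/426/80 523/412/92 525/405/95 529/403/95 532/399/96 538/400/92 542/399/92 582/460/25 583/452/30 584/444/36
190 521/429/73 523/424/76 526/419/78 527/411/83 528/402/90 532/401/88 538/401/85 571/453/29 582
[... 204 characters left out ...]
27/401/78 530/397/80 533/394/81 538/393/79 569/439/27 572/434/29 584/445/14
196 530/452/30 536/453/26 540/448/28 544/446/27 525/399/74 528/394/77 529/386/83 533/384/82 537/383/81 569/430/26 578/435/18
198 528/447/28 532/445/28 536/443/27 540/440/28 544/436/29 526/392/74 528/386/77 530/381/80 534/378/80 538/376/80 575/431/16
200 525/443/27 528/439/28 532/435/29 537/435/27 541/431/28 545/428/28 527/384/72 529/378/76 531/373/80 533/367/83 537/366/82
202 520/435/29 524/432/28 529/431/27 532/427/29 537/425/28 541/421/29 545/419/28 527/377/72 530/371/75 532/366/78 536/363/78
204 518/431/26 521/426/29 526/425/26 530/423/26 533/418/28 538/416/27 543/416/24 546/411/27 528/369/71 531/365/72 534/361/75
```

View pics/s2.png

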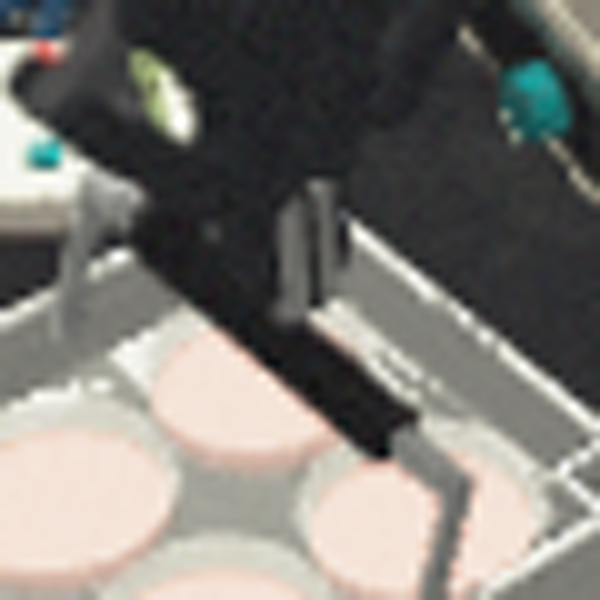

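Request:
{"method": "step_arm", "body": {"rows": [[0,0,30,0,0,0,0],[0,0,60,0,0,0,0],[-20,-2,60,0,0,0,0],[-40,-5,60,0,0,0,0],[-46,-5,60,0,0,0,0],[-46,-5,60,0,0,0,0],[-46,-5,60,0,0,0,0],[-46,-5,60,0,0,0,0]]}}

```text
clock: 3.3
eef_pos: [489.6, 405.6, 119.9]
tcp_rot: [-2.981, 1.57, -2.864]
contact_force: [0.5, -0.8, 1.3]
opening: 0.001
```

Run:
```python
from h import *
p,d=vision.grab_frame('scene'); C=cloud('scene',d)
print(r.sense()['eef_pos'],r.sense()['contact_force'],proj('scene',[r.sense()['eef_pos']]))
cv2.imwrite("pics/s3.png",cv2.resize(p[140:230,195:285,::-1],(600,600),interpolation=cv2.INTER_CUBIC))
```

```text
[489.55192841 405.56720971 119.89449078] [-0.14766077  0.25712718 -0.30216338] [[225.55024408 186.08702479]]
```

View pics/s3.png

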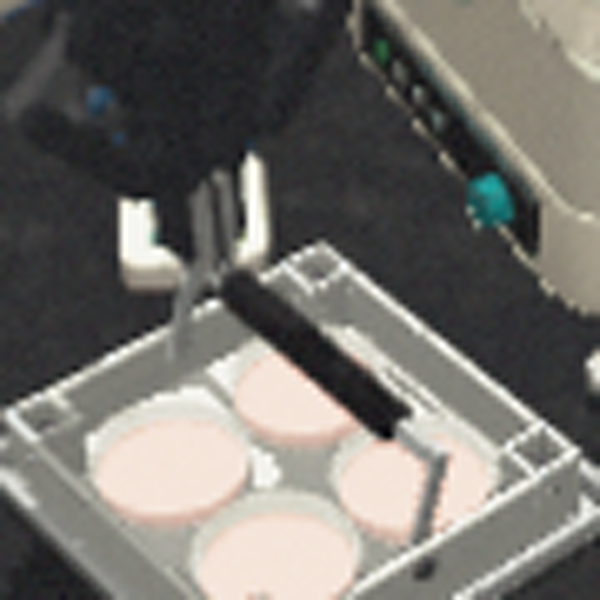

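Run:
```python
from h import *
p,d=vision.grab_frame('top'); C=cloud('top',d)
cv2.imwrite("pics/t3.png",cv2.resize(p[190:310,190:330,::-1],(700,600),interpolation=cv2.INTER_CUBIC))
p,d=vision.grab_frame('scene'); C=cloud('scene',d)
hsv=cv2.cvtColor(p,cv2.COLOR_RGB2HSV)
m=((hsv[...,2]<70)&(C[...,2]>45)&(C[...,2]<90)&(abs(C[...,0]-528)<40)&(abs(C[...,1]-410)<65)).astype(np.uint8)
k,l,s,c=cv2.connectedComponentsWithStats(m)
for i in range(1,k):
    if s[i,4]>30: q=C[l==i]; print(s[i],c[i],q.mean(0),cv2.minAreaRect(np.argwhere(l==i)[:,::-1].astype(np.float32)))
```

```text
[228 181  28  25 191] [241.29319372 192.37172775] [528.4288341  407.96167917  78.94949483] ((241.48036193847656, 192.41856384277344), (33.788238525390625, 6.000093936920166), 39.55966567993164)
```

View pics/t3.png

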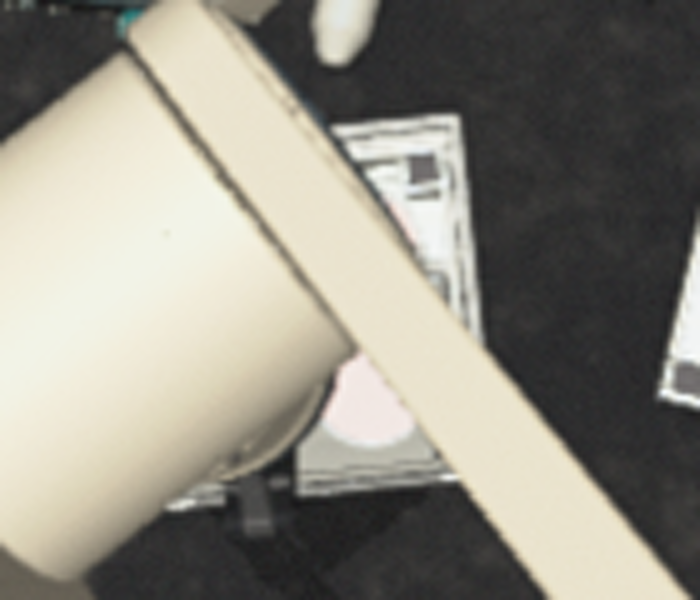

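Run:
```python
from h import *
p,d=vision.grab_frame('scene'); C=cloud('scene',d)
for v in range(160,194,2): print(v,' '.join('%d/%d/%d'%tuple(C[v,u]) for u in range(216,238,2)))
cv2.imwrite("pics/s4.png",cv2.resize(p[155:200,205:250,::-1],(600,600),interpolation=cv2.INTER_NEAREST))
```

```text
160 477/410/195 475/397/204 476/388/210 480/387/208 487/393/202 494/398/195 497/394/197 501/395/194 510/402/186 618/609/2 623/605/3
162 473/402/197 477/403/194 477/392/201 483/395/197 487/394/196 494/399/189 496/395/191 501/394/189 607/601/6 615/604/0 621/602/-1
164 469/396/197 475/398/193 477/394/195 482/394/193 487/395/190 493/399/185 495/394/187 500/394/184 598/583/14 610/595/0 615/592/0
166 467/392/195 472/392/193 478/397/187 480/392/190 484/391/189 494/401/177 495/394/181 503/400/174 593/575/14 603/582/6 611/585/0
168 466/392/191 477/405/177 477/397/182 480/392/184 485/394/181 490/395/178 496/397/173 502/401/168 589/567/15 597/571/8 606/576/0
170 550/587/12 477/408/169 478/398/176 482/399/173 485/394/175 490/395/173 494/395/170 502/400/163 585/561/13 592/562/10 602/570/0
172 545/578/14 477/408/164 477/399/170 483/400/166 485/396/168 489/395/167 494/395/164 502/402/156 581/553/14 585/550/14 598/563/0
174 541/570/14 476/408/158 477/399/165 481/399/162 485/396/163 489/395/162 494/397/157 501/401/151 577/546/14 581/543/14 593/554/0
176 537/562/14 539/555/18 478/402/156 480/396/160 4
[... 370 characters left out ...]
80/64 521/482/59 553/539/1 520/457/78 522/450/82 528/451/79 532/447/80 558/488/36
184 528/549/0 533/547/0 538/545/-1 515/481/57 547/539/-2 549/532/2 518/453/76 521/448/78 524/443/81 527/439/82 532/438/80
186 525/543/-1 530/542/-2 533/535/0 514/480/51 521/485/44 526/484/42 532/485/38 520/447/72 521/438/79 525/435/79 528/431/80
188 520/535/0 525/533/0 510/484/43 513/480/44 520/483/39 526/484/35 533/487/30 538/487/27 520/437/74 523/434/75 525/427/78
190 498/483/44 503/482/42 508/481/40 512/478/40 521/486/29 525/484/29 531/485/25 537/486/21 544/488/16 521/429/73 523/423/76
192 496/481/39 502/481/36 506/479/36 512/479/33 519/484/25 525/485/21 531/486/17 536/485/15 535/471/27 539/468/27 523/424/69
```

View pics/s4.png

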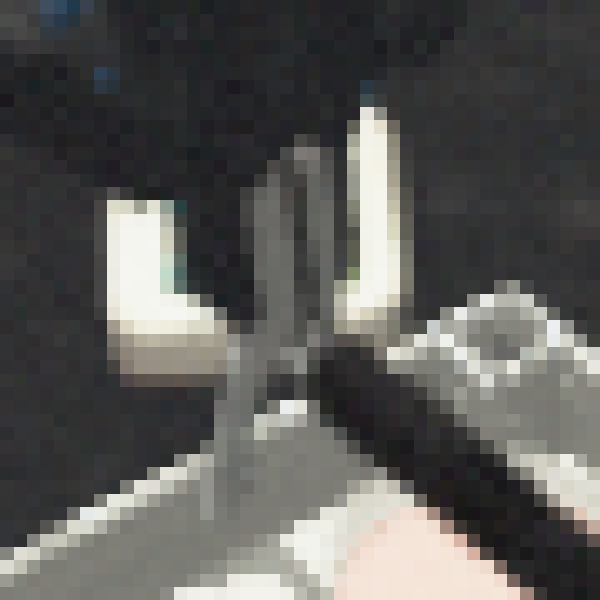

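Request:
{"method": "step_arm", "body": {"rows": [[0,0,-40,0,0,0,0],[0,0,-80,0,0,0,0],[0,0,-80,0,0,0,0],[12,1.4,-80,0,0,0,0],[24,2.8,-80,0,0,0,0],[36,4.2,-80,0,0,0,0],[46,5.3,-80,0,0,0,0],[46,5.3,-80,0,0,0,0]]}}

```text
clock: 4.5
eef_pos: [536.5, 411.0, 40.2]
tcp_rot: [2.536, 1.57, 2.652]
contact_force: [0.1, 0.1, -0.1]
opening: 0.002
```

Run:
```python
from h import *
p,d=vision.grab_frame('scene'); C=cloud('scene',d)
print(r.sense()['eef_pos'],r.sense()['contact_force'],proj('scene',[r.sense()['eef_pos']]))
cv2.imwrite("pics/s5.png",cv2.resize(p[140:230,195:285,::-1],(600,600),interpolation=cv2.INTER_CUBIC))
for v in range(180,206,2): print(v,' '.join('%d/%d/%d'%tuple(C[v,u]) for u in range(234,256,2)))
```

```text
[535.75730117 410.77690212  39.99311121] [-0.76157599  0.02692892 -0.61108528] [[244.14956299 202.2404502 ]]
180 515/412/119 216/-190/703 524/411/115 523/400/125 525/394/128 534/400/119 542/405/111 543/399/115 549/400/112 617/509/0 621/505/0
182 506/395/131 516/405/119 520/403/118 523/400/118 526/396/119 533/399/114 541/404/107 544/401/107 549/400/106 614/504/-2 617/499/0
184 506/396/124 510/395/122 516/396/119 524/402/110 526/396/113 531/397/110 541/405/99 544/401/101 583/461/37 585/454/42 612/491/0
186 506/396/118 510/395/117 515/396/113 524/404/103 526/398/106 532/399/103 538/401/98 544/401/95 553/409/84 584/453/36 585/444/42
188 551/489/19 509/395/111 523/413/90 524/405/96 529/404/94 532/399/96 538/401/92 544/403/87 551/405/82 583/453/30 584/443/37
190 543/474/27 547/470/28 524/414/83 524/405/90 528/402/90 532/401/89 537/400/87 544/403/81 550/404/77 584/454/22 584/443/29
192 539/467/27 543/464/28 523/413/78 523/405/84 528/403/82 532/401/83 536/398/82 543/401/76 552/409/66 558/408/63 583/443/23
194 535/461/27 539/458/27 543/455/28 524/407/75 528/403/76 532/401/76 536/400/74 542/401/70 548/403/66 553/400/65 556/397/66
196 532/455/27 536/453/27 538/446/30 544/447/27 528/405/69 532/403/68 537/402/66 545/407/58 548/402/60 550/397/63 552/391/67
198 528/448/28 531/444/29 535/440/30 540/440/28 544/437/27 548/434/28 552/431/28 558/430/26 544/396/60 548/393/60 550/388/64
200 524/441/28 529/440/27 533/437/26 537/434/27 539/429/30 545/428/28 548/424/29 553/423/27 557/420/28 567/427/16 547/382/63
202 521/437/27 525/433/28 528/429/29 533/428/27 537/425/28 541/422/27 545/419/28 550/417/27 556/418/23 558/411/27 562/408/27
204 518/432/25 521/426/28 525/424/28 529/421/28 533/418/28 538/417/26 544/417/23 545/410/28 550/409/26 554/406/27 558/403/27
```

View pics/s5.png

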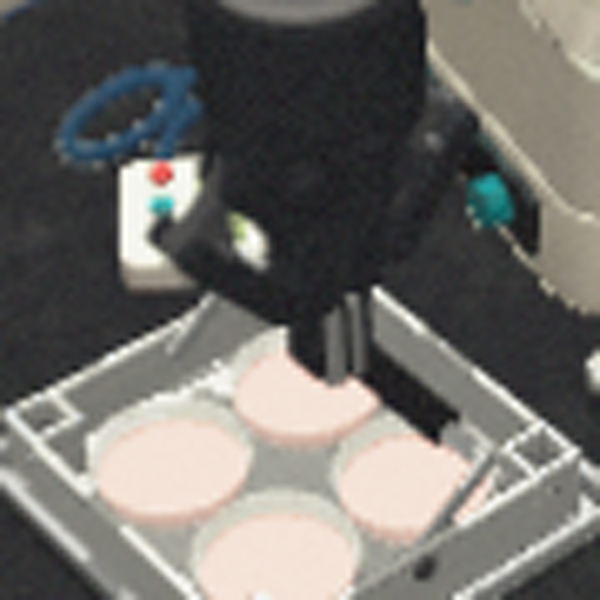

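Request:
{"method": "step_arm", "body": {"rows": [[0,0,20,0,0,0,0],[0,0,30,0,0,0,0],[22,2.5,30,0,0,0,0],[22,2.5,30,0,0,0,0],[22,2.5,15,0,0,0,0],[22,2.5,0,0,0,0,0],[22,2.5,-8,0,0,0,0],[22,2.5,-14,0,0,0,0]]}}

```text
clock: 5.55
eef_pos: [557.1, 412.9, 24.8]
tcp_rot: [-2.813, 1.568, -2.696]
contact_force: [-0.6, 0.7, 0.8]
opening: 0.001
```

Run:
```python
from h import *
p,d=vision.grab_frame('scene'); C=cloud('scene',d)
print(r.sense()['eef_pos'],r.sense()['contact_force'],proj('scene',[r.sense()['eef_pos']]))
cv2.imwrite("pics/s6.png",cv2.resize(p[140:230,195:285,::-1],(600,600),interpolation=cv2.INTER_CUBIC))
for v in range(180,206,2): print(v,' '.join('%d/%d/%d'%tuple(C[v,u]) for u in range(238,262,2)))
```

```text
[556.92940684 412.8110246   24.33215856] [-0.29018994 -0.40474025 -0.52999139] [[251.42171888 202.92215863]]
180 518/399/128 535/421/103 575/488/35 544/419/101 549/419/98 544/400/114 547/396/116 552/396/113 562/404/102 568/404/100 572/402/99 635/497/0
182 517/397/124 522/397/121 535/413/103 540/412/101 544/411/100 543/399/109 550/401/104 554/400/103 561/403/97 567/404/94 572/403/91 630/488/1
184 516/396/119 522/399/114 526/397/113 531/397/111 540/404/101 545/403/100 549/400/100 554/401/96 562/404/90 566/403/88 621/486/0 625/481/1
186 516/397/112 521/397/110 527/398/106 531/397/104 536/397/102 546/405/91 548/399/94 553/399/92 561/404/84 569/407/78 616/478/1 621/476/0
188 546/458/45 550/454/46 526/398/100 531/398/98 538/401/91 545/404/85 549/402/85 555/403/82 560/403/79 568/406/73 613/473/0 618/470/0
190 552/470/26 548/451/42 549/443/48 554/441/47 545/415/71 546/406/78 550/404/77 554/402/76 560/403/73 566/404/68 586/427/41 589/423/42
192 546/459/30 552/459/27 548/441/43 550/436/46 546/417/63 546/407/70 550/405/69 554/402/70 560/404/65 566/404/62 586/428/33 586/419/40
194 543/455/28 547/451/29 552/450/27 548/432/43 544/413/60 545/406/65 550/405/63 553/401/65 559/402/60 566/405/55 587/429/25 587/420/32
196 540/449/27 544/446/27 548/444/27 552/440/28 551/429/37 546/408/56 551/407/54 553/401/58 559/402/55 584/435/15 587/430/17 587/420/25
198 536/442/28 541/441/26 545/438/27 548/433/29 553/431/28 551/418/39 553/411/44 552/401/52 559/403/47 564/401/45 584/426/15 587/421/17
200 532/435/30 537/434/27 541/432/26 545/428/27 549/425/27 552/421/29 553/413/35 553/403/43 556/399/45 560/396/45 563/391/47 581/412/21
202 529/430/28 533/427/28 538/426/26 541/421/29 544/418/29 550/418/25 556/418/23 556/408/31 554/395/42 557/391/44 561/387/45 563/383/47
204 525/424/28 529/420/29 533/419/28 537/416/28 542/414/27 545/409/29 551/410/25 555/406/26 558/403/27 554/386/43 557/382/44 561/379/45
```

View pics/s6.png

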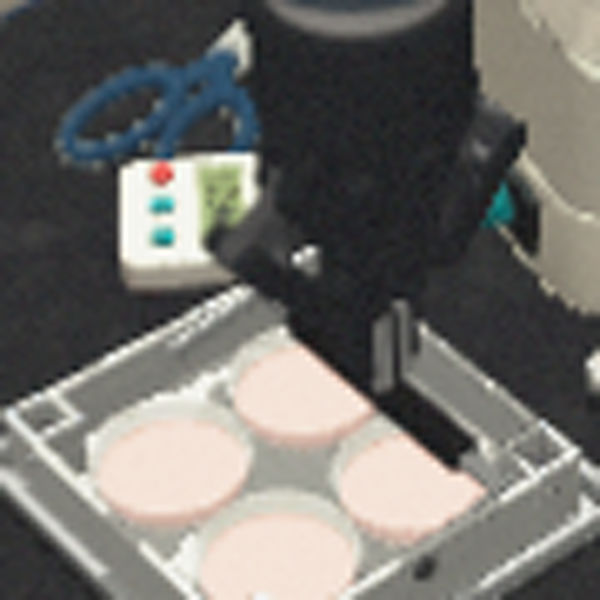

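Request:
{"method": "step_arm", "body": {"rows": [[0,0,-1,0,0,0,0],[0,0,-2,0,0,0,0],[0,0,-3,0,0,0,0],[0,0,-4,0,0,0,0],[0,0,-4.5,0,0,0,0],[0,0,-5,0,0,0,0],[0,0,-5,0,0,0,0],[0,0,-5,0,0,0,0]]}}

```text
clock: 6.6
eef_pos: [556.9, 412.8, 19.3]
tcp_rot: [-2.786, 1.568, -2.669]
contact_force: [0.4, 0.0, -0.1]
opening: -0.002
```

Request:
{"method": "step_arm", "body": {"rows": [[0,0,50,0,0,0,0],[0,0,90,0,0,0,40],[0,-40,100,0,0,0,40],[-5,-95,100,0,0,-0.1,40],[-10,-150,100,0,0,-0.2,40],[-15,-210,95,0,0,-0.3,40],[-21,-261,85,0,0,-0.354,40],[-21,-261,85,0,0,-0.354,40]]}}

```text
clock: 7.6
eef_pos: [534.5, 148.5, 103.7]
tcp_rot: [-2.638, 1.565, -2.879]
contact_force: [0.7, 0.6, 0.1]
opening: 0.471
```

Run:
```python
from h import *
p,d=vision.grab_frame('scene'); C=cloud('scene',d); np.savez('s7.npz',p=p,d=d)
s=r.sense();print(s['eef_pos'],s['contact_force'],s['opening'],s['qpos'],proj('scene',[s['eef_pos']]))
R=Ro.from_euler('xyz',s['tcp_rot']).as_matrix(); print(R.round(3),np.degrees(np.arctan2(R[1,2],R[0,2])))
cv2.imwrite("pics/s7.png",cv2.resize(p[160:310,190:370,::-1],(720,600),interpolation=cv2.INTER_CUBIC))
```

```text
[535.61458437 150.34065405 104.26252097] [0.4991747  1.21540579 0.51161388] 0.46674357367543273 [2.70567522e-01 3.73765714e-01 1.86962794e+00 7.44053652e-04
 9.01798042e-01 5.10030902e-01] [[312.28576323 256.86301211]]
[[-0.004  0.238  0.971]
 [-0.     0.971 -0.238]
 [-1.    -0.001 -0.003]] -13.746863626901703
```

View pics/s7.png

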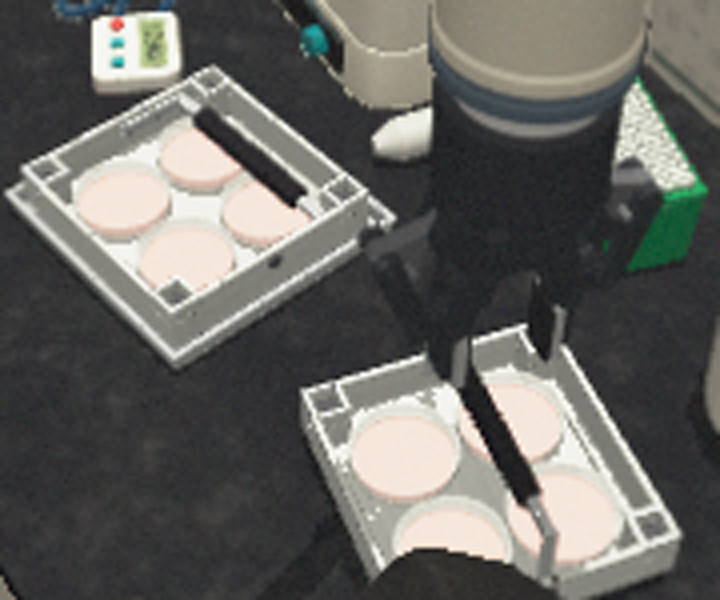

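Request:
{"method": "step_arm", "body": {"rows": [[0.5,1,-10,0,0,0,40],[0.5,1,-20,0,0,0,40],[0.5,1,-30,0,0,0,40],[0.5,1,-40,0,0,0,40],[0.5,1,-50,0,0,0,40],[0.5,1,-60,0,0,0,40],[0.5,1,-64,0,0,0,40],[0.5,1,-64,0,0,0,40]]}}

```text
clock: 8.65
eef_pos: [536.0, 151.3, 40.0]
tcp_rot: [-2.77, 1.567, -3.01]
contact_force: [-0.6, -0.2, 0.6]
opening: 0.467
```

Run:
```python
from h import *
p,d=vision.grab_frame('scene'); C=cloud('scene',d)
s=r.sense();print(s['eef_pos'],s['contact_force'],s['opening'])
cv2.imwrite("pics/s8.png",cv2.resize(p[210:310,260:360,::-1],(600,600),interpolation=cv2.INTER_CUBIC))
```

```text
[536.20124639 151.3315447   40.2994062 ] [ 0.53185742 -0.35477547 -0.19002088] 0.4632103947021407
```

View pics/s8.png

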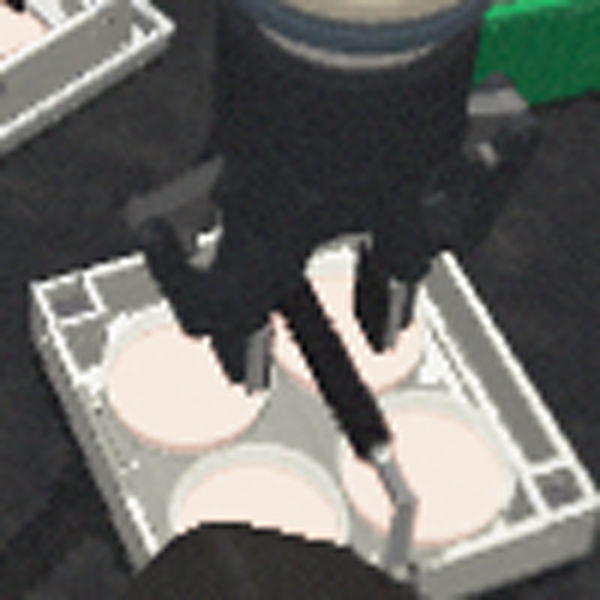

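Run:
```python
from h import *
p,d=vision.grab_frame('scene'); C=cloud('scene',d)
for v in range(258,278,2): print(v,' '.join('%d/%d/%d'%tuple(C[v,u]) for u in (298,300,302,304)),' | ',' '.join('%d/%d/%d'%tuple(C[v-6,u]) for u in (320,322,324,326)))
```

```text
258 504/156/117 505/151/121 507/147/124 511/146/122  |  559/155/97 559/150/102 558/143/110 556/136/118
260 503/154/113 504/149/119 507/146/119 511/145/117  |  558/153/92 558/147/99 558/142/104 555/134/114
262 503/153/108 504/149/112 507/147/112 512/146/109  |  558/153/87 557/146/95 558/141/100 556/135/107
264 504/154/100 504/148/106 507/145/108 513/147/100  |  558/152/81 556/144/92 555/137/99 558/136/99
266 504/153/95 508/152/93 509/148/96 513/146/96  |  558/151/75 556/143/85 553/135/96 558/135/93
268 503/152/90 508/152/86 509/147/92 513/146/90  |  557/149/71 556/142/80 555/136/88 560/136/84
270 504/152/82 508/151/80 510/147/84 513/146/83  |  557/148/66 556/142/74 556/136/80 560/135/79
272 504/153/75 508/151/74 510/147/77 514/146/75  |  576/166/24 555/140/70 555/135/76 560/134/72
274 524/175/26 528/174/24 510/147/71 515/146/68  |  572/162/25 555/139/65 557/135/67 583/155/24
276 522/172/24 526/171/23 529/167/24 533/166/23  |  570/159/22 573/156/23 575/152/26 579/150/26
```

Request:
{"method": "step_arm", "body": {"rows": [[0,0,-3,0,0,0,30],[0,0,-3,0,0,0,20],[0,0,-3,0,0,0,10],[0,0,-3,0,0,0,5],[0,0,-3,0,0,0,5],[0,0,-3,0,0,0,5],[0,0,-3,0,0,0,5],[0,0,-3,0,0,0,5]], "force": 100}}

```text
clock: 9.75
eef_pos: [536.8, 151.3, 37.9]
tcp_rot: [-2.783, 1.568, -3.023]
contact_force: [0.7, -1.9, 5.0]
opening: 0.115
```

Request:
{"method": "step_arm", "body": {"rows": [[0,0,2,0,0,0,5],[0,0,5,0,0,0,5],[0,0,10,0,0,0,5],[0,0,20,0,0,0,5],[0,0,30,0,0,0,5],[0,0,40,0,0,0,5],[0,0,45,0,0,0,5],[0,0,45,0,0,0,5]]}}

```text
clock: 10.75
eef_pos: [537.1, 151.4, 83.4]
tcp_rot: [-2.88, 1.569, -3.12]
contact_force: [-0.1, -0.6, -4.6]
opening: 0.117
```

Run:
```python
from h import *
p,d=vision.grab_frame('scene'); C=cloud('scene',d)
s=r.sense();print(s['eef_pos'],s['contact_force'],s['opening'],s['wrist_torque'])
cv2.imwrite("pics/s9.png",cv2.resize(p[160:310,190:370,::-1],(720,600),interpolation=cv2.INTER_CUBIC))
p,d=vision.grab_frame('top');cv2.imwrite("pics/t9.png",cv2.resize(p[190:310,195:405,::-1],(798,456),interpolation=cv2.INTER_CUBIC))
```

```text
[536.79196265 151.32511895  82.98048508] [ 1.04909075  0.57742995 -4.82326705] 0.11466760881986758 [-0.04908054  0.01369953 -0.01128121]
```

View pics/s9.png

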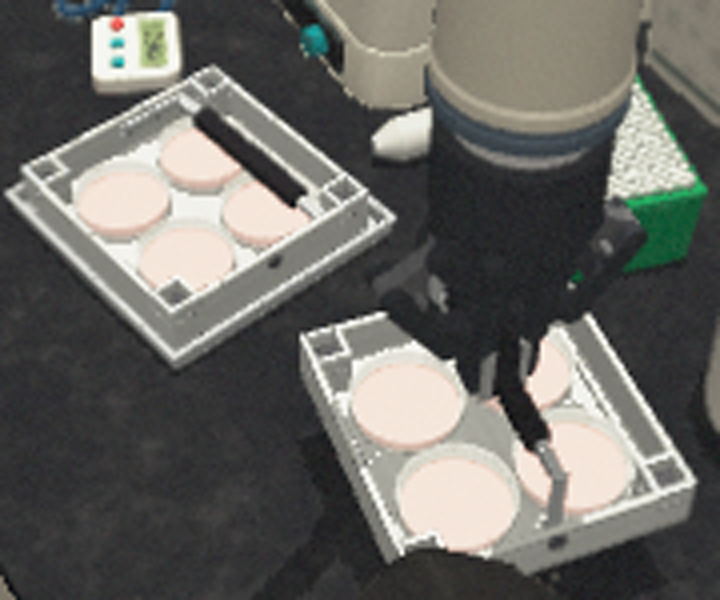

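View pics/t9.png

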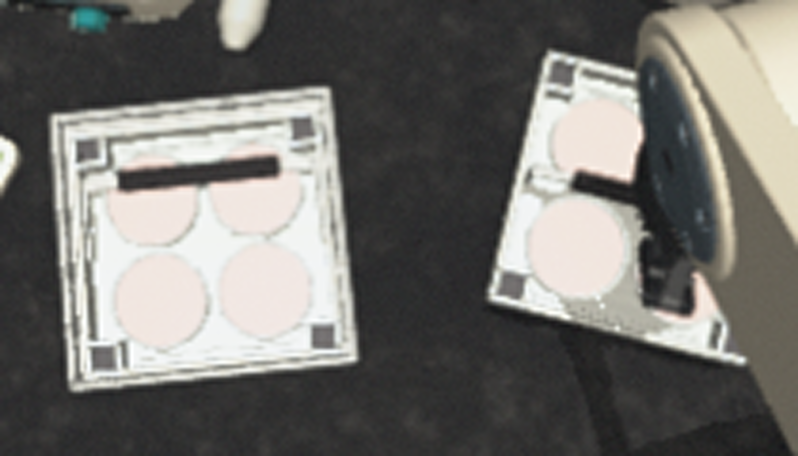

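```bash
cat > sock.py <<'E'
from h import *
def sock(g,seeds,z,n='top',thr=150,dbg=1):
    out=[]
    for u,v in seeds:
        ui,vi=int(round(u)),int(round(v)); big=cv2.resize(g[vi-7:vi+8,ui-7:ui+8],None,fx=8,fy=8,interpolation=cv2.INTER_CUBIC)
        k,l,s,c=cv2.connectedComponentsWithStats((big<thr).astype(np.uint8)); i=l[60,60]
        cc=(c[i]+.5)/8-.5+[ui-7,vi-7]; out.append(cc)
        if dbg: print(cc.round(2),s[i][2:])
    return np.array(out),plane(n,out,z)
E
python3 - <<'E'
from sock import *
p,d=vision.grab_frame('top'); g=cv2.cvtColor(p,cv2.COLOR_RGB2GRAY)
o,P=sock(g,[(195+a/3.8,190+b/3.8) for a,b in((88,151),(303,128),(103,356),(322,336))],43); print(P.round(1),P.mean(0))
for z in(83,85,87):
    o,P=sock(g,[(195+a/3.8,190+b/3.8) for a,b in((561,73),(512,285))],z); print(P.round(1),np.linalg.norm(P[0]-P[1]),np.degrees(np.arctan2(*(P[0]-P[1])[[1,0]])))
s=r.sense(); print(s['eef_pos'])
R=Ro.from_euler('xyz',s['tcp_rot']).as_matrix(); print(R.round(4),np.degrees(np.arctan2(R[1,2],R[0,2])))
a=np.radians(-13.6); 
m=P.mean(0)[:2]-65.5*np.array([-np.sin(a),np.cos(a)]); print('centre at z87',m)
E
```

```text
[217.41 229.04] [  46   49 1871]
[274.07 223.22] [  50   47 1784]
[221.62 283.83] [  52   48 2221]
[279.54 278.19] [  48   48 2099]
[[570.8 481.1  43. ]
 [586.  351.   43. ]
 [446.9 466.4  43. ]
 [461.9 336.4  43. ]] [516.3856117  408.73549046  43.        ]
[342.38 208.99] [  57   53 2160]
[329.28 264.71] [  60   57 2401]
[[613.7 199.6  83. ]
 [492.  229.1  83. ]] 125.29104050148204 -13.633687983295312
[342.38 208.99] [  57   53 2160]
[329.28 264.71] [  60   57 2401]
[[613.4 199.9  85. ]
 [491.9 229.3  85. ]] 124.99245400408981 -13.633687983295335
[342.38 208.99] [  57   53 2160]
[329.28 264.71] [  60   57 2401]
[[613.  200.2  87. ]
 [491.8 229.5  87. ]] 124.69386750669771 -13.633687983295328
[536.51271125 151.25480857  82.5380336 ]
[[-3.000e-03  2.376e-01  9.714e-01]
 [-4.000e-04  9.714e-01 -2.376e-01]
 [-1.000e+00 -1.100e-03 -2.800e-03]] -13.744436708504015
centre at z87 [537.02974132 151.18292644]
```

Request:
{"method": "step_arm", "body": {"rows": [[0,4,10,0,0,0,5],[0,16,20,0,0,0.02,5],[-2,34,27,0,0,0.05,5],[-4,54,27,0,0,0.09,5],[-6,76,27,0,0,0.13,5],[-8,98,27,0,0,0.17,5],[-10,118,27,0,0,0.2,5],[-11,134,27,0,0,0.22,5]]}}

```text
clock: 11.9
eef_pos: [525.2, 286.8, 109.3]
tcp_rot: [-2.744, 1.568, -2.762]
contact_force: [0.5, -0.6, -5.4]
opening: 0.114
```

Request:
{"method": "step_arm", "body": {"rows": [[-2,20,0,0,0,0.02,5],[-4,42,0,0,0,0.05,5],[-6,64,0,0,0,0.08,5],[-8,86,0,0,0,0.11,5],[-9,104,0,0,0,0.125,5],[-10,116,0,0,0,0.13,5],[-10,122,0,0,0,0.133,5],[-10,122,0,0,0,0.133,5]]}}

```text
clock: 12.9
eef_pos: [515.2, 408.7, 109.2]
tcp_rot: [-2.69, 1.567, -2.575]
contact_force: [0.7, -0.4, -4.5]
opening: 0.113
```

Run:
```python
from h import *
for n,b in(('scene',(160,260,190,310)),('top',(190,310,190,330))):
    p,d=vision.grab_frame(n); cv2.imwrite(f"pics/{n}10.png",cv2.resize(p[b[0]:b[1],b[2]:b[3],::-1],(720,600),interpolation=cv2.INTER_CUBIC)); np.savez(n+'10.npz',p=p,d=d)
s=r.sense(); print(s['eef_pos'],s['contact_force'],s['opening'])
R=Ro.from_euler('xyz',s['tcp_rot']).as_matrix(); print(R.round(4),np.degrees(np.arctan2(R[1,2],R[0,2])))
```

```text
[515.23197574 408.14084672 109.25883769] [-0.37579079  0.26246869 -3.90396871] 0.11183102229918078
[[-0.0031 -0.1145  0.9934]
 [-0.002   0.9934  0.1145]
 [-1.     -0.0017 -0.0033]] 6.575656957463962
```

View pics/scene10.png

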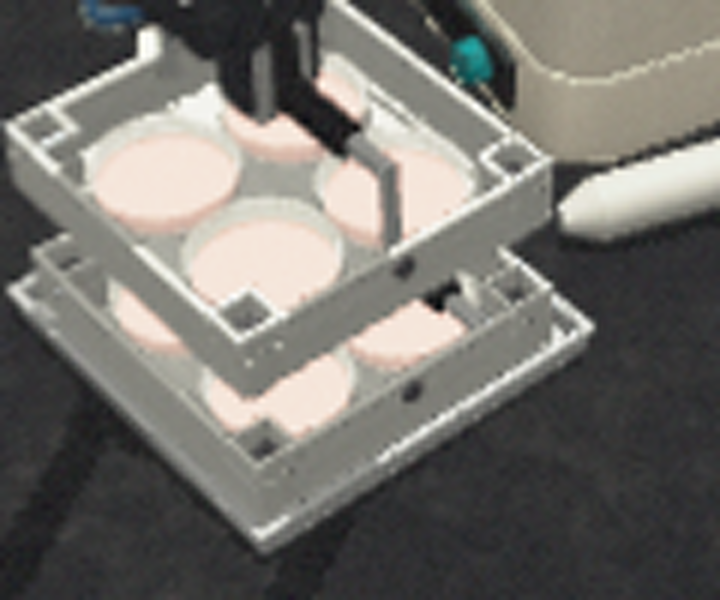

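View pics/top10.png

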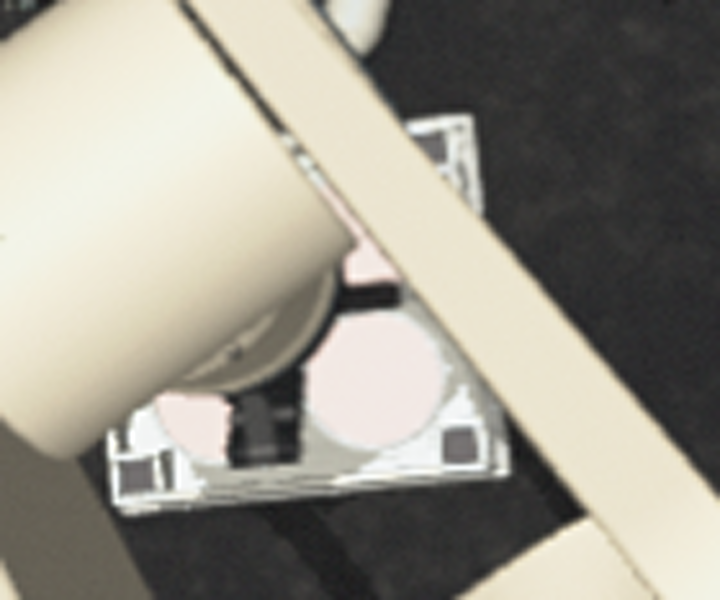

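Run:
```python
from sock import *
g=cv2.cvtColor(np.load('top10.npz')['p'],cv2.COLOR_RGB2GRAY)
for z in(109,111,113):
    o,P=sock(g,[(190+a/5.143,190+b/5) for a,b in((138,475),(461,445))],z); D=P[0]-P[1]; print(P.round(1),P.mean(0).round(2),np.linalg.norm(D),np.degrees(np.arctan2(D[1],D[0]))-90, 'lower mid',(446.9+461.9)/2,(466.4+336.4)/2)
# scene check: near-corner socket, left and right
gs=cv2.cvtColor(np.load('scene10.npz')['p'],cv2.COLOR_RGB2GRAY)
def pr(c,yaw,z):
    a=np.radians(yaw); R=np.array([[np.cos(a),-np.sin(a)],[np.sin(a),np.cos(a)]])
    L=np.array([[-62.5,-65.5],[62.5,-65.5],[-62.5,65.5],[62.5,65.5]])@R.T+c
    return proj('scene',np.c_[L,np.full(4,z)])
U=pr([516.1,408.5],6.65,111); Lo=pr([516.4,408.7],6.65,43)
print('crop pred upper',((U-[190,160])*6).round(),'lower',((Lo-[190,160])*6).round())
```

```text
[216.01 284.81] [  55   58 2508]
[278.88 278.76] [  54   56 2687]
[[445.8 466.7 109. ]
 [460.8 336.1 109. ]] [453.32 401.4  109.  ] 131.4679871775484 6.547770434332392 lower mid 454.4 401.4
[216.01 284.81] [  55   58 2508]
[278.88 278.76] [  54   56 2687]
[[445.9 466.3 111. ]
 [460.8 336.  111. ]] [453.34 401.19 111.  ] 131.144663278197 6.547770434332392 lower mid 454.4 401.4
[216.01 284.81] [  55   58 2508]
[278.88 278.76] [  54   56 2687]
[[445.9 466.  113. ]
 [460.8 336.  113. ]] [453.37 400.97 113.  ] 130.82133937884555 6.547770434332406 lower mid 454.4 401.4
crop pred upper [[242. 315.]
 [512. 159.]
 [ 39. 128.]
 [300.  -5.]] lower [[257. 442.]
 [512. 286.]
 [ 63. 255.]
 [310. 120.]]
```

Request:
{"method": "step_arm", "body": {"rows": [[0.5,0.2,-4,0,0,0,5],[1,0.2,-8,0,0,0.002,5],[1,0.2,-13,0,0,0.002,5],[1,0.2,-18,0,0,0.002,5],[1,0.2,-22,0,0,0.002,5],[1,0.2,-24,0,0,0.002,5],[1,0.2,-24,0,0,0.002,5],[1,0.2,-24,0,0,0.002,5]]}}

```text
clock: 14.0
eef_pos: [516.3, 408.4, 85.4]
tcp_rot: [-2.684, 1.567, -2.567]
contact_force: [0.3, -0.7, -4.2]
opening: 0.119
```

Run:
```python
from sock import *
p,d=vision.grab_frame('top'); s=r.sense(); print(s['eef_pos'],s['contact_force'])
g=cv2.cvtColor(p,cv2.COLOR_RGB2GRAY); cv2.imwrite('pics/t11.png',cv2.resize(p[190:310,190:330,::-1],(720,600),interpolation=cv2.INTER_CUBIC))
z=s['eef_pos'][2]-38+40
pr=proj('top',[[446.9,466.4,z],[461.9,336.4,z]])
o,P=sock(g,pr,z); D=P[0]-P[1]; print(P.round(1),(P.mean(0)-[454.4,401.4,0]).round(2),np.linalg.norm(D),np.degrees(np.arctan2(D[1],D[0]))-90)
```

```text
[516.31192242 408.43130931  85.4144733 ] [ 0.04638747  0.40313897 -4.54625597]
[217.95 284.15] [  52   56 2544]
[279.22 278.04] [  54   52 2349]
[[446.8 466.6  87.4]
 [462.3 336.   87.4]] [ 0.17 -0.1  87.41] 131.5471092643813 6.739192421308076
```

Aligned to about 0.2 mm in the image. Lowering gently.

Request:
{"method": "step_arm", "body": {"rows": [[0,0,-1,0,0,0,5],[0,0,-2,0,0,0,5],[0,0,-3,0,0,0,5],[0,0,-4,0,0,0,5],[0,0,-5,0,0,0,5],[0,0,-5.5,0,0,0,5],[0,0,-6,0,0,0,5],[0,0,-6,0,0,0,5]]}}

```text
clock: 15.05
eef_pos: [516.3, 408.4, 79.4]
tcp_rot: [-2.673, 1.567, -2.556]
contact_force: [0.6, 0.9, -4.1]
opening: 0.112
```

Request:
{"method": "step_arm", "body": {"rows": [[0,0,-0.7,0,0,0,5],[0,0,-1.4,0,0,0,5],[0,0,-2,0,0,0,5],[0,0,-2.7,0,0,0,5],[0,0,-3.3,0,0,0,5],[0,0,-4,0,0,0,5],[0,0,-4,0,0,0,5],[0,0,-4,0,0,0,5]]}}

```text
clock: 16.05
eef_pos: [516.3, 408.5, 75.4]
tcp_rot: [-2.679, 1.567, -2.563]
contact_force: [-0.8, 0.3, -4.7]
opening: 0.117
```

Request:
{"method": "step_arm", "body": {"rows": [[0,0,-0.5,0,0,0,5],[0,0,-1,0,0,0,5],[0,0,-1.5,0,0,0,5],[0,0,-2,0,0,0,5],[0,0,-2.3,0,0,0,5],[0,0,-2.6,0,0,0,5],[0,0,-2.6,0,0,0,5],[0,0,-2.6,0,0,0,5]]}}

```text
clock: 17.05
eef_pos: [516.3, 408.4, 72.9]
tcp_rot: [-2.669, 1.567, -2.552]
contact_force: [0.5, -0.1, -4.3]
opening: 0.117
```

Request:
{"method": "step_arm", "body": {"rows": [[0,0,-0.3,0,0,0,5],[0,0,-0.6,0,0,0,5],[0,0,-0.9,0,0,0,5],[0,0,-1.2,0,0,0,5],[0,0,-1.2,0,0,0,5],[0,0,-1.2,0,0,0,5],[0,0,-1.2,0,0,0,5],[0,0,-1.2,0,0,0,5]]}}

```text
clock: 18.05
eef_pos: [516.3, 408.5, 71.9]
tcp_rot: [-2.678, 1.568, -2.561]
contact_force: [-2.7, -1.9, 2.4]
opening: 0.11
```

Run:
```python
from h import *
for n,b in(('scene',(160,260,190,310)),):
    p,d=vision.grab_frame(n); cv2.imwrite(f"pics/{n}12.png",cv2.resize(p[b[0]:b[1],b[2]:b[3],::-1],(720,600),interpolation=cv2.INTER_CUBIC)); np.savez(n+'12.npz',p=p,d=d)
s=r.sense(); print(s['eef_pos'],s['contact_force'],s['opening'])
```

```text
[516.34084468 408.46740612  71.86386605] [-2.7150682  -1.56452454  2.47732758] 0.11603772236038494
```

View pics/scene12.png

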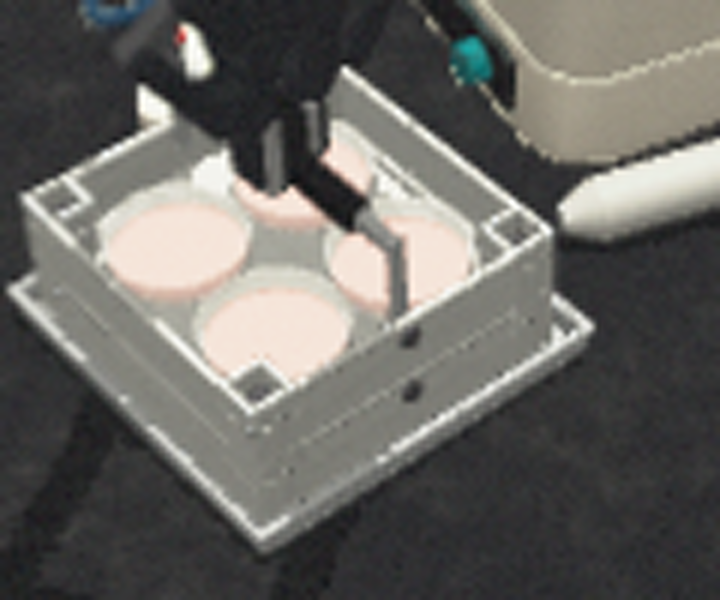

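Request:
{"method": "step_arm", "body": {"rows": [[0,0,0.2,0,0,0,14],[0,0,0.2,0,0,0,20],[0,0,0.2,0,0,0,30],[0,0,0.2,0,0,0,40],[0,0,0.2,0,0,0,40],[0,0,0.2,0,0,0,40],[0,0,8,0,0,0,40],[0,0,20,0,0,0,40]]}}

```text
clock: 19.1
eef_pos: [516.2, 408.4, 92.4]
tcp_rot: [-2.674, 1.567, -2.557]
contact_force: [-0.5, 0.7, 0.6]
opening: 0.464
```

Request:
{"method": "step_arm", "body": {"rows": [[0,0,20,0,0,0,40],[0,0,50,0,0,0,40],[0,0,90,0,0,0,40],[-30,-30,120,0,0,0,40],[-60,-80,130,0,0,0,40],[-90,-130,130,0,0,0,40],[-110,-180,130,0,0,0,40],[-110,-180,130,0,0,0,40]]}}

```text
clock: 20.1
eef_pos: [404.8, 225.9, 223.9]
tcp_rot: [-2.494, 1.568, -2.379]
contact_force: [0.1, 0.4, 0.8]
opening: 0.47
```

Run:
```python
from sock import *
p,d=vision.grab_frame('top'); np.savez('top13.npz',p=p,d=d); C=cloud('top',d)
cv2.imwrite('pics/t13.png',cv2.resize(p[190:310,190:330,::-1],(720,600),interpolation=cv2.INTER_CUBIC))
g=cv2.cvtColor(p,cv2.COLOR_RGB2GRAY)
a=np.radians(6.65);R=np.array([[np.cos(a),-np.sin(a)],[np.sin(a),np.cos(a)]])
L=np.array([[62.5,65.5],[62.5,-65.5],[-62.5,65.5],[-62.5,-65.5]])@R.T+[516.4,408.7]
for z in(74,83):
    o,P=sock(g,proj('top',np.c_[L,np.full(4,z)]),z,dbg=0)
    print(z,P.round(1),P.mean(0),[round(np.linalg.norm(P[i]-P[j]),1) for i,j in((0,1),(2,3),(0,2),(1,3))])
# dish tops heights by quadrant: expected 34+24=58 (home) vs 67; before lower 33
a0=cloud('top',np.load('top0.npz')['d'])
for s in((31,33),(31,-33),(-31,33),(-31,-33)):
    q=np.array(s)@R.T+[516.4,408.7]; m=np.hypot(C[...,0]-q[0],C[...,1]-q[1])<20; print(s,np.median(C[m][:,2]),np.median(a0[np.hypot(a0[...,0]-q[0],a0[...,1]-q[1])<20][:,2]))
s=r.sense();print(s['eef_pos'],s['contact_force'],s['clock'])
p,d=vision.grab_frame('scene'); cv2.imwrite('pics/s13.png',p[:,:,::-1]); cv2.imwrite('pics/s13c.png',cv2.resize(p[160:260,190:310,::-1],(720,600),interpolation=cv2.INTER_CUBIC))
```

```text
74 [[570.8 481.4  74. ]
 [586.3 351.   74. ]
 [447.  466.8  74. ]
 [462.2 335.8  74. ]] [516.54427759 408.74780419  74.        ] [np.float64(131.3), np.float64(132.0), np.float64(124.6), np.float64(125.0)]
83 [[569.6 479.6  83. ]
 [585.  350.6  83. ]
 [447.2 465.2  83. ]
 [462.2 335.5  83. ]] [515.98120031 407.74383801  83.        ] [np.float64(130.0), np.float64(130.6), np.float64(123.3), np.float64(123.7)]
(31, 33) 59.41828250578908 29.076324559650402
(31, -33) 59.72644030134097 29.2565972546372
(-31, 33) 59.272288532522566 28.458465585561385
(-31, -33) 59.520881702920065 28.762263490131318
[406.28795489 227.6156244  224.12800648] [0.27659726 0.0515662  0.2551364 ] 20.15
```

View pics/t13.png

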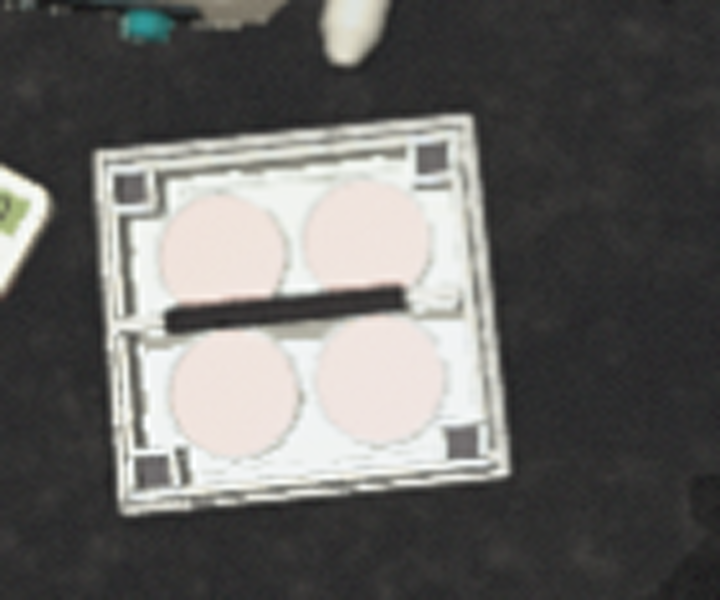

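View pics/s13c.png

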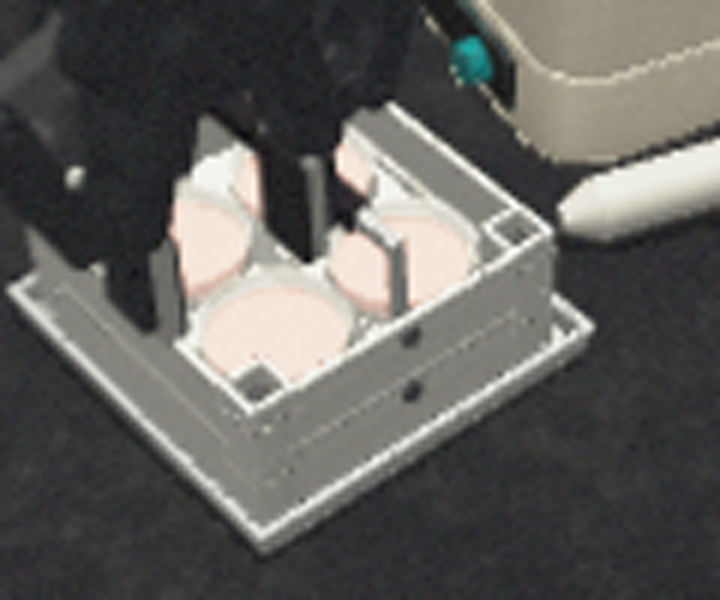

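View pics/s13.png

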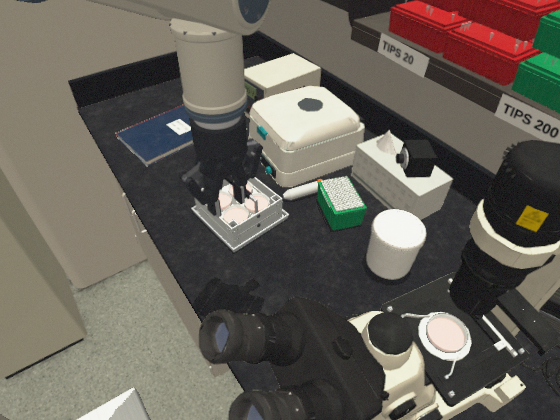

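Run:
```python
from rig import order,r
print(r.sense()['qvel'].round(3),r.sense()['clock']); print(order.sign_off())
```

```text
[ 0.015  0.029 -0.022  0.001 -0.005  0.002] 20.2
the job is handed in; nothing more can be done
None
```

I folded the lower carrier's handle flat, lifted the other carrier level by its handle, and set it down into the sockets. I then let go, backed the arm off, and handed the job in at about 20 s.

**Last checks:**
- **Seating:** Light contact came at the expected home height, with about 7 N on the sockets including the tray's weight. After release the four dish tops measured 59.3–59.7 mm, all within 0.5 mm of each other. Home should give 58 mm and resting on the rim 67 mm, and the cameras read heights slightly high. The socket spacing in the picture also fits the home height.
- **Position:** The stack's centre is within about 0.2 mm of where the lower carrier stood before, so it was not pushed aside. I did not measure the pan's own centre.
- **Lower handle:** The pictures showed it folded before stacking. Once the upper carrier was on, it could not be seen.
- **Other objects:** The jar, tip box and timer were never approached. The jar and tip box look unmoved in the last picture, but I did not measure them or the timer.

**What went wrong:** The first attempt at folding the handle passed over the bar without touching it. In the camera images the closed fingertips ended about 22 mm behind the reported TCP, which disagrees with the description. I used that offset for the later moves, and they all landed as expected.

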